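Seat the throwing bat on the wheel's pins

ROBOT

A 7-joint arm with a two-finger parallel gripper is mounted at the origin on the work surface. World frame = base frame: x ahead of the robot, y to its left, z up, the work surface at z = 0. Lengths are in m, angles in rad, forces in N, time in s.
With the tool pointing down it reaches from about 0.4 to 0.85 m from the base axis. Payload 4.5 kg.
Tool frame: the origin (TCP) lies at the very end of the fingers, on their centre line; the grasp point (between the pads) lies 19 mm behind it; y points along the fingers, x is the direction in which the jaws open and shut, and the axes are right-handed (so a half turn about y gives the same grasp; the last joint's range is limited). The gripper opens to 88 mm and grips with 3 to 60 N. Pads are 18 mm wide; open, the fingers measure 123 mm over their backs; the gripper's body (75 mm by 187 mm) begins 45 mm behind the grasp point.
Start: joints at [1.173, 0.689, -0.195, 1.565, 0.157, 0.902, -0.215], TCP at [0.262, -0.568, 0.239] pointing down, gripper open.
Joint ranges: [-3.01, 3.01], [-0.46, 2.08], [-1.47, 1.51], [0.13, 2.56], [-1, 4.14], [0.04, 2.09], [-2.66, 2.66]. Speed limits (rad/s): [2.57, 2.57, 3.14, 3.14, 3.14, 3.14, 3.14].

INTERFACE

Orientations are given as [roll, pitch, yaw] about the fixed x, y, z axes, in that order (R = Rz(yaw) Ry(pitch) Rx(roll)).
In Python, from rig import robot gives the robot as it stands. The module is installed in compiled form; this text tells all that it offers.
- The arm moves only by the tool send_rows, never from a script. Its argument "commands" is a list that holds one entry, the list of rows, each a list of 6 numbers: the shift along the tool's x, y, z in m, then the turn, a rotation vector about the tool's x, y, z in degrees. A call has 1 to 10 rows; each row is the pose to reach, as a shift and turn from the pose commanded when the call began, along the tool's axes at that moment; what a row does not reach only later rows make up. A row lasts 1/12 s, in which the tool goes at most 41.7 mm and 7.16 degrees, less where a joint would pass 70% of its speed; a pose out of reach is approached as far as the arm can. A call with a gripper value outside its range is refused whole. "fingers" is the finger opening in m, from 0 to 0.0881, set as the call begins (left out, the last holds). The fingers move at their own pace and stop on an object; "grip_force" is the grip in N (left out, the last holds). Time passes only in rows, so rows that repeat a pose let the fingers close. It gives the time, the measured TCP pose, the force and the opening at its end, in the units of the state.
- robot.state(): the state, without advancing time (a new reading comes with each control period).
- robot.camera(name): name is "side" or "top"; returns the picture (384x512x3 uint8, red, green, blue); there is no depth.
- robot.camera_params(name): a dict with "vfov" (degrees; the focal length in pixels is half the picture's height over the tangent of half this angle, whatever the lens; pixels are square), "cx", "cy" (the principal point, pixels), "R" (3x3) and "t" (3): a world point X has camera coordinates R X + t. Camera axes: x right, y down, z forward; pixel columns grow to the right and rows downward; lengths in m; the calibration is good to about 2 mm. A picture is of the moment at which its call begins. camera_params takes no time and is no camera call.
- robot.job_done(): hands the job in, once; it reports no verdict.
The state is a dict: "time": time; "joint_pos": joint angles; "joint_velocities": joint speeds; "effort": joint torques, N m; "tool_pos": TCP position; "orientation": TCP orientation; "wrist_force": force on the tool from outside, world axes, zero at the start; "torque": the same for the moment, N m; "opening": finger opening in m.
Only numpy, scipy, OpenCV 4.12 (cv2) and the standard library are available. Lean on these libraries where they do the work, as an engineer would, in place of code of your own. Each camera call takes 0.05 s, during which the arm holds its last target.

TASK

The plywood bat is lying askew on top of the two brass pins of the potter's wheel. Nudge it sideways with your fingertips until both of its holes drop over the pins and it lies flat on the wheel head; never lift or tip it up, and leave the bowl, the jar and the brush where they are.

Things in the scene. Friction and masses are not known exactly. Their poses are not given: they have to be found in the camera images.
- bat: Loose plywood plate, 180 (x) x 140 (y) x 15 mm, 0.25 kg, origin at the centre of its underside. Two 15 mm through holes on its x axis at +55 and -55 mm, a red line through both. It starts tilted (under 12 degrees) on the pin tops, up to 20 mm off along the head's x, 25 to 42 mm towards the head's +y, turned up to 0.2 rad. Seated, its origin and axes match the wheel head's.
- wheel_head: Fixed aluminium disc (does not turn), 280 mm across; origin at the centre of its top face, 90 mm above the table; stands at any angle. Two brass pins on its x axis at +55 and -55 mm, hidden by the bat at first: 10 mm in diameter, 10 mm high, upper 4 mm tapering to 5 mm. A red line on the disc along its x axis, from 92.5 mm out to the rim at both ends, shows where they lie.
- pin_a (a point): Centre of the top of the pin at the head's +x side, 10 mm above the head's top face.
- pin_b (a point): Centre of the top of the pin at the head's -x side, 10 mm above the head's top face.
- hole_a (a point): Centre of the hole at the bat's +x side, at the bat's underside; it belongs on pin_a.
- hole_b (a point): Centre of the hole at the bat's -x side, at the bat's underside; it belongs on pin_b.
- wheel_base: Fixed grey housing below the wheel head, 300 x 300 mm, 65 mm high, origin on the table at its centre, straight below the head's centre.
- bowl: Bystander: loose clay-coloured bowl, 90 mm across, 55 mm high, origin at the centre of its underside, on the table beside the wheel.
- jar: Bystander: loose blue jar with a white cap, 64 mm across, 85 mm high, origin at the centre of its underside, on the table beside the wheel.
- brush: Bystander: loose brush, 170 mm long along its x axis, lying on the table beyond the wheel.
There are look-alikes about, which are no part of the job. Several things have the shape of the bat; the one meant has the colours described above.

How it is judged:
At the end, for the whole second after the job is handed in: The bat is at rest flat on the wheel head (underside within 2.5 mm of its top face, tilt under 0.03 rad) with each hole within 4.5 mm of its pin, centre to centre; bowl, jar and brush are within 20 mm of where they were (z of bat in the frame of wheel_head between -0.003 and 0.0025 m and angle between bat's own z axis and vertical below 0.03 rad and horizontal distance between hole_a and pin_a below 0.0045 m and horizontal distance between hole_b and pin_b below 0.0045 m and linear speed of bat below 0.01 m/s and distance of each of bowl, jar, brush from where it was at the start of the episode below 0.02 m); the robot touches nothing.
It fails at once if the bat is lifted (its centre more than 25 mm above the wheel head) (z of bat in the frame of wheel_head above 0.025 m).
It fails at once if the bat is tipped up by more than 0.35 rad (angle between bat's own z axis and vertical above 0.35 rad).
It fails at once if the bowl, the jar or the brush is shifted by more than 20 mm (distance of any of bowl, jar, brush from where it was at the start of the episode above 0.02 m).
It also fails if it takes over 48 s, if anything falls off the work surface, if the arm or the gripper's body presses on something with over 40 N, if the wrist force passes 120 N, or if a joint passes its speed limit or range.

## Working session

There is one attempt and no reset: what is moved stays moved. The work goes in short steps, Python scripts to look and compute and a tool call to move; the robot and the scene stay as the last step left them, time stands still between calls to the robot, and variables do not carry over. Pictures are saved under pics/ and viewed, and the job is handed in when it is done.

Besides the shell and the picture viewer there is one more tool, called by a JSON object that holds its "fn" and its "kwargs", one argument or row to a line. send_rows: Moves the arm, as the interface text tells. Its arguments: {"type":"object","properties":{"commands":{"type":"array"},"fingers":{"type":"number"},"grip_force":{"type":"number"}},"required":["commands"]}

```bash
mkdir -p pics
python3 - <<'E'
from rig import robot
import cv2
s=robot.state();print(s)
for n in("side","top"):
    im=robot.camera(n);cv2.imwrite(f"pics/{n}0.png",im[:,:,::-1]);print(n,robot.camera_params(n))
E
```

```text
{'time': 0.0, 'joint_pos': array([ 1.17279303,  0.68999023, -0.19452768,  1.56633557,  0.15731621,
        0.90251228, -0.21510029]), 'joint_velocities': array([ 0.00181568, -0.00059964, -0.00119535,  0.00067889, -0.00113205,
        0.00095608,  0.00019855]), 'effort': array([ 2.45454485e-04, -5.27561152e+01, -1.26670003e+00, -1.53427595e+01,
       -5.25733782e-02,  6.36890967e-03,  1.71473575e-04]), 'tool_pos': array([ 0.26125994, -0.56707642,  0.23790875]), 'orientation': array([-1.5709356 ,  0.0018456 , -1.13888946]), 'wrist_force': array([-0.50531876,  0.80321395,  0.05662591]), 'torque': array([ 0.02125804,  0.00323795, -0.01015777]), 'opening': 0.08865406660760958}
side {'vfov': 44.464706361842445, 'cx': 258.73073601719324, 'cy': 199.65954960015148, 'R': array([[-0.71135368, -0.70283047, -0.00229455],
       [-0.50670338,  0.51510512, -0.69131642],
       [ 0.48706018, -0.49060783, -0.72254851]]), 't': array([0.37596738, 0.39909056, 1.18097589])}
top {'vfov': 47.322945488874645, 'cx': 259.4203777957235, 'cy': 189.33908236221959, 'R': array([[-0.01705839, -0.99983349,  0.00648177],
       [-0.98847817,  0.01588881, -0.15052724],
       [ 0.15039918, -0.00897484, -0.98858461]]), 't': array([-0.04904843,  0.58826429,  1.36705668])}
```

View pics/side0.png

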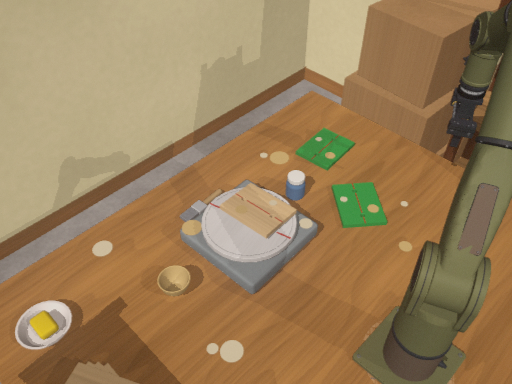

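View pics/top0.png

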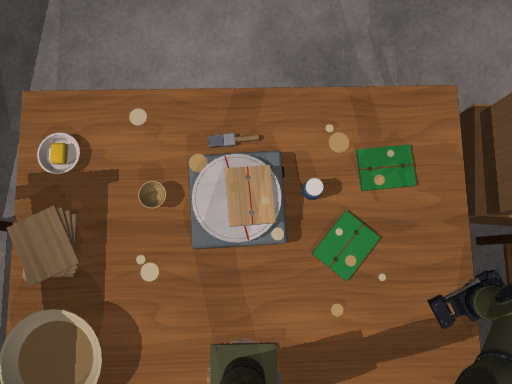

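```bash
cat > h.py <<'E'
import numpy as np,cv2
from rig import robot
P={n:robot.camera_params(n) for n in("side","top")}
def ray(n,uv,z):
    p=P[n];f=192/np.tan(np.radians(p["vfov"]/2));R=p["R"];t=p["t"]
    uv=np.atleast_2d(np.asarray(uv,float))
    d=np.c_[(uv[:,0]-p["cx"])/f,(uv[:,1]-p["cy"])/f,np.ones(len(uv))]@R
    c=-R.T@t
    z=np.broadcast_to(z,(len(uv),))
    return c+d*((z-c[2])/d[:,2])[:,None]
def proj(n,X):
    p=P[n];f=192/np.tan(np.radians(p["vfov"]/2))
    q=np.atleast_2d(X)@p["R"].T+p["t"]
    return np.c_[p["cx"]+f*q[:,0]/q[:,2],p["cy"]+f*q[:,1]/q[:,2]]
def red(im):
    a=im.astype(int);return (a[:,:,0]>a[:,:,1]*1.9)&(a[:,:,0]>a[:,:,2]*1.5)&(a[:,:,0]>90)
E
python3 - <<'E'
from h import *
t=cv2.imread("pics/top0.png");s=cv2.imread("pics/side0.png")
a=cv2.resize(t[140:260,180:300],None,fx=5,fy=5,interpolation=2)
b=cv2.resize(s[170:290,175:325],None,fx=5,fy=5,interpolation=2)
cv2.imwrite("pics/topc.png",a);cv2.imwrite("pics/sidec.png",b)
for n,im in(("top",t),("side",s)):
    m=red(im[:,:,::-1]).astype(np.uint8)
    k,l,st,c=cv2.connectedComponentsWithStats(m,connectivity=8)
    for i in range(1,k):
        if st[i,4]>2: print(n,st[i],c[i].round(1))
E
```

```text
top [225 156   4  12  13] [226.4 161.5]
top [247 167   1   3   3] [247. 168.]
top [249 185   1   9   9] [249. 189.]
top [250 195   1  10  10] [250.  199.5]
top [251 206   1   4   4] [251.  207.5]
top [252 217   1   7   7] [252. 220.]
top [244 226   5  14  18] [246.2 232.3]
top [359 226   3   3   3] [360. 227.]
top [352 235   3   3   3] [353. 236.]
side [281 234   4   2   4] [282.5 234.5]
```

View pics/topc.png

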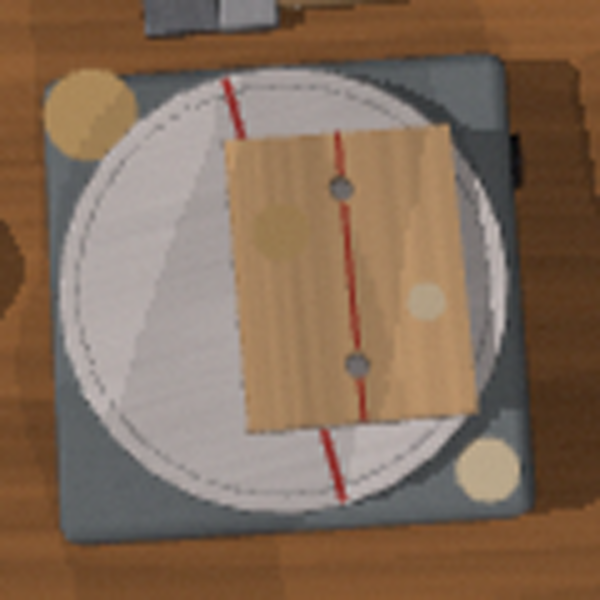

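View pics/sidec.png

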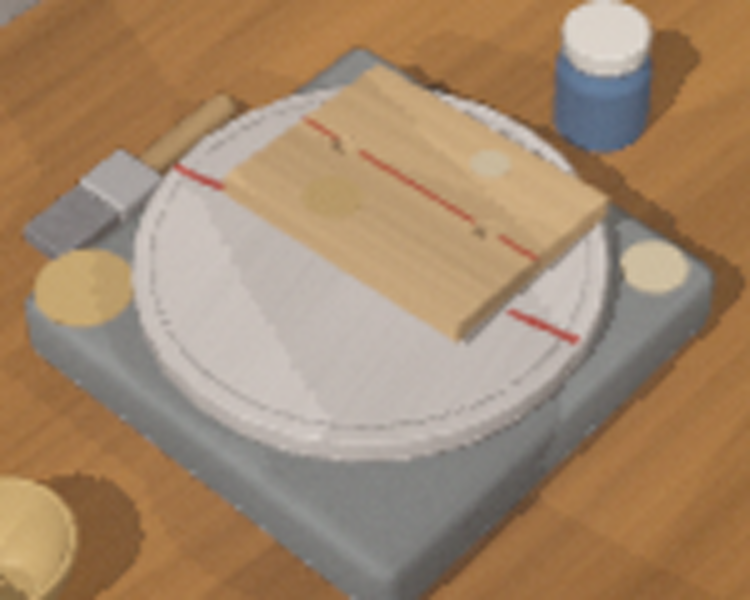

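Run:
```python
from h import *
o=lambda c:(np.array(c)+.5)/5-.5+np.array([180,140])
so=lambda c:(np.array(c)+.5)/5-.5+np.array([175,170])
L=o([[226,80],[343,500]]);e=ray("top",L,.09);print("ends",e[:,:2],np.linalg.norm(e[0]-e[1]),e.mean(0))
es=ray("side",so([[176,167],[578,340]]),.09);print("side ends",es[:,:2],es.mean(0),np.linalg.norm(es[0]-es[1]))
# orient
c=e.mean(0);x=e[1]-e[0];x/=np.linalg.norm(x);y=np.cross([0,0,1],x);B=np.array([x,y,[0,0,1]])
print("x",x,"yaw",np.arctan2(x[1],x[0]))
def it(n,pts):
    z=np.full(len(pts),.11)
    for _ in range(8):
        w=ray(n,pts,z);h=(w-c)@B.T
        ymax=H
        z=.09+.0148+(ymax-h[:,1])*np.tan(T)
    return w,h
H=.105;T=.097
C=o([[226,141],[448,125],[477,411],[248,433]])
w,h=it("top",C);print("corners head\n",h.round(4));print([np.linalg.norm(h[i]-h[(i+1)%4]).round(4) for i in range(4)])
w,h=it("top",o([[341,188],[358,364]]));print("holes head",h.round(4),w.round(4))
w,h=it("side",so([[338,145],[480,233]]));print("holes side",h.round(4))
w,h=it("side",so([[372,66],[608,204],[459,333],[224,180]]));print("corners side",h.round(4))
# disc ellipse
im=cv2.imread("pics/top0.png");hs=cv2.cvtColor(im,cv2.COLOR_BGR2HSV)
```

```text
ends [[ 0.68980447  0.04891699]
 [ 0.42532056 -0.02135405]] 0.2736599248705716 [0.55756252 0.01378147 0.09      ]
side ends [[ 0.69187518  0.04634835]
 [ 0.42679337 -0.02467298]] [0.55933428 0.01083769 0.09      ] 0.2744310425839767
x [-0.96646925 -0.25678236  0.        ] yaw -2.8819012021437693
corners head
 [[-0.0934 -0.0099  0.026 ]
 [-0.0685  0.1256  0.0128]
 [ 0.1078  0.0932  0.0159]
 [ 0.0838 -0.044   0.0293]]
[np.float64(0.1384), np.float64(0.1793), np.float64(0.1399), np.float64(0.1805)]
holes head [[-0.0469  0.0505  0.0201]
 [ 0.061   0.0311  0.022 ]] [[ 0.6158 -0.023   0.1101]
 [ 0.5066 -0.032   0.112 ]]
holes side [[-0.0516  0.0515  0.02  ]
 [ 0.0578  0.03    0.0221]]
corners side [[-0.0725  0.1268  0.0127]
 [ 0.1099  0.0923  0.016 ]
 [ 0.0865 -0.0467  0.0296]
 [-0.0921 -0.0112  0.0261]]
```

```bash
cat >> h.py <<'E'
from scipy.spatial.transform import Rotation as Ro
C0=np.array([.5584,.0123]);YH=-2.882   # head centre, head yaw
def h2w(x,y): 
    c,s=np.cos(YH),np.sin(YH);return np.array([C0[0]+c*x-s*y,C0[1]+s*x+c*y])
def w2h(p):
    c,s=np.cos(YH),np.sin(YH);d=np.asarray(p)[:2]-C0;return np.array([c*d[0]+s*d[1],-s*d[0]+c*d[1]])
def plan(xw,yw,zw,yaw):
    s=robot.state();R=Ro.from_euler("xyz",s["orientation"]).as_matrix()
    T=Ro.from_euler("xyz",[-np.pi/2,0,yaw]).as_matrix()
    print("t",round(s["time"],2),"tcp",s["tool_pos"].round(4),"rpy",s["orientation"].round(3),"F",s["wrist_force"].round(1))
    print("shift",(R.T@(np.array([xw,yw,zw])-s["tool_pos"])).round(4),"turn",np.degrees(Ro.from_matrix(R.T@T).as_rotvec()).round(1))
E
python3 - <<'E'
from h import *
p=h2w(.0216,.1266);print(p);plan(*p,.2,.08)
E
```

```text
[ 0.57002027 -0.11560266]
t 0.1 tcp [ 0.2613 -0.5671  0.238 ] rpy [-1.571  0.002 -1.139] F [ 0.1 -0.2 -0.1]
shift [-0.2808  0.0384  0.4694] turn [ -0.1 -69.8  -0.1]
```

{"fn": "send_rows", "kwargs": {
  "commands": [
    [[-0.03,0,0.04,0,-7,0],[-0.06,0,0.08,0,-14,0],[-0.09,0,0.12,0,-21,0],[-0.12,0,0.17,0,-28,0],[-0.14,0,0.21,0,-35,0],[-0.16,0,0.25,0,-42,0],[-0.18,0,0.29,0,-49,0],[-0.21,0,0.33,0,-56,0],[-0.23,0,0.37,0,-63,0],[-0.25,0,0.41,0,-70,0]]
  ],
  "fingers": 0.088
}}

```text
time: 0.93
tool_pos: [0.491, -0.2188, 0.2386]
orientation: [-1.571, 0.001, 0.089]
wrist_force: [1.4, 1.0, 0.4]
opening: 0.088
```

Run:
```python
from h import *
p=h2w(.0216,.1266);plan(*p,.14,.08)
```

```text
t 0.93 tcp [ 0.491  -0.2188  0.2386] rpy [-1.571e+00  1.000e-03  8.900e-02] F [1.4 1.  0.4]
shift [0.0879 0.0985 0.0958] turn [ 0.   0.5 -0. ]
```

{"fn": "send_rows", "kwargs": {
  "commands": [
    [[0.03,0.01,0.03,0,0.5,0],[0.06,0.03,0.065,0,0.5,0],[0.088,0.05,0.096,0,0.5,0],[0.088,0.08,0.096,0,0.5,0],[0.088,0.098,0.096,0,0.5,0],[0.088,0.098,0.096,0,0.5,0]]
  ]
}}

```text
time: 1.43
tool_pos: [0.5678, -0.1159, 0.1366]
orientation: [-1.569, 0.008, 0.077]
wrist_force: [-0.6, -0.8, -0.6]
opening: 0.0878
```

Run:
```python
from h import *
p=h2w(.0216,.1266);plan(*p,.096,.08)
for n in("side","top"):
    im=robot.camera(n)[:,:,::-1]
    cv2.imwrite(f"pics/{n}1.png",cv2.resize(im[140:260,180:300] if n=="top" else im[150:290,175:345],None,fx=4,fy=4,interpolation=2))
a=cv2.imread("pics/top1.png");b=cv2.imread("pics/side1.png");b=cv2.resize(b,None,fx=.45,fy=.45) if 0 else b
cv2.imwrite("pics/a1.png",b)
```

```text
t 1.43 tcp [ 0.5678 -0.1159  0.1366] rpy [-1.569  0.008  0.077] F [-0.6 -0.8 -0.6]
shift [0.0026 0.0405 0.0001] turn [-0.1 -0.2 -0.5]
```

View pics/top1.png

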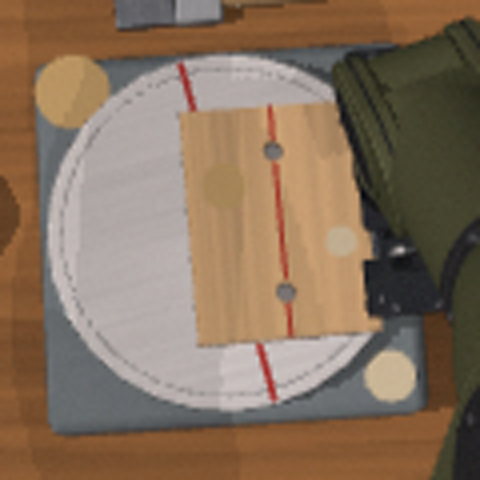

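View pics/side1.png

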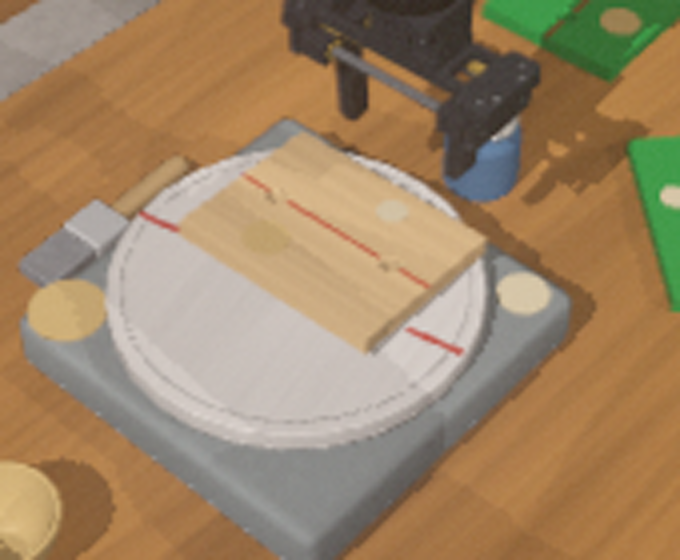

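{"fn": "send_rows", "kwargs": {
  "commands": [
    [[0.0,0.02,0,0,0,-0.3],[0.002,0.032,0,0,0,-0.4],[0.002,0.038,0,0,0,-0.4],[0.002,0.038,0,0,0,-0.4],[0.002,0.038,0,0,0,-0.4]]
  ]
}}

```text
time: 1.95
tool_pos: [0.5726, -0.118, 0.1033]
orientation: [-1.571, -0.007, 0.073]
wrist_force: [-0.3, -0.5, 0.2]
opening: 0.0877
```

Run:
```python
from h import *
s=robot.state();print(w2h(s["tool_pos"]))
# target for rigid follow to intermediate bat pose (.0,.014,0)
p=h2w(0,.014+.079);plan(*p,.096,.26)
```

```text
[0.01973843 0.12953289]
t 1.95 tcp [ 0.5726 -0.118   0.1033] rpy [-1.571 -0.007  0.073] F [-0.3 -0.5  0.2]
shift [0.0126 0.0074 0.0396] turn [  0.1 -10.7   0.4]
```

{"fn": "send_rows", "kwargs": {
  "commands": [
    [[0,0.003,0,0,0,0.3],[0,0.005,0,0,0,0.4],[0,0.006,0,0,0,0.4],[0,0.006,0,0,0,0.4]]
  ]
}}

```text
time: 2.28
tool_pos: [0.5725, -0.1175, 0.0967]
orientation: [-1.571, -0.0, 0.074]
wrist_force: [-0.7, 0.5, 0.2]
opening: 0.0879
```

Run:
```python
from h import *
for i in range(3):
    robot.camera("top");s=robot.state();print(s["tool_pos"],s["orientation"],s["wrist_force"])
im=robot.camera("side")[:,:,::-1]
cv2.imwrite("pics/side2.png",cv2.resize(im[150:290,175:345],None,fx=4,fy=4,interpolation=2))
p=h2w(0,.014+.079);plan(*p,.096,.26)
```

```text
[ 0.57247397 -0.11745795  0.09679916] [-1.57087300e+00 -9.62671111e-05  7.40950255e-02] [-0.33361174  0.63732912 -0.31543007]
[ 0.57248152 -0.11744891  0.09681797] [-1.57088343e+00 -1.23992296e-04  7.41081584e-02] [ 0.91993382  0.1707545  -0.46115799]
[ 0.57248015 -0.11748488  0.09684803] [-1.57089122e+00 -1.97331371e-04  7.40196052e-02] [0.49618208 0.21814669 0.55833499]
t 2.48 tcp [ 0.5725 -0.1175  0.0968] rpy [-1.571 -0.     0.074] F [-0.4 -0.5  0.4]
shift [0.0127 0.0008 0.0391] turn [  0.  -10.7   0. ]
```

View pics/side2.png

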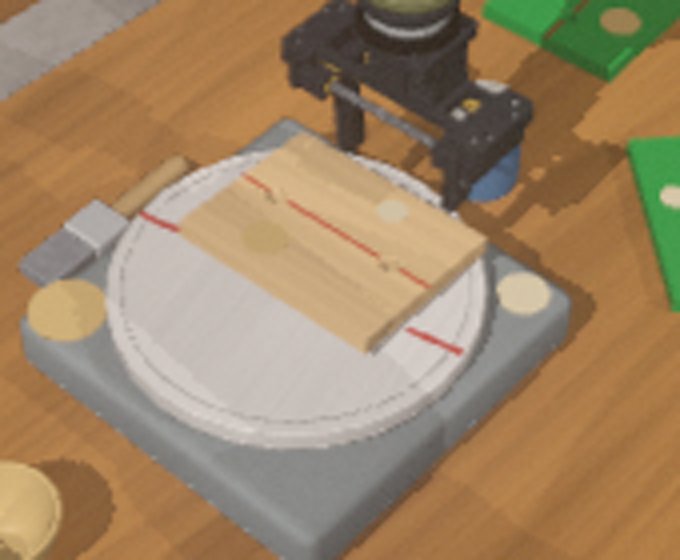

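{"fn": "send_rows", "kwargs": {
  "commands": [
    [[0,0,0.005,0,0,0],[0,0,0.009,0,0,0],[0.001,0,0.013,0,-1,0],[0.003,0,0.017,0,-3,0],[0.005,0,0.021,0,-5,0],[0.007,0,0.024,0,-7,0],[0.009,0,0.028,0,-8.5,0],[0.011,0,0.032,0,-10,0],[0.0125,0,0.034,0,-10.7,0],[0.0125,0,0.034,0,-10.7,0]]
  ]
}}

```text
time: 3.32
tool_pos: [0.5826, -0.0817, 0.0967]
orientation: [-1.57, -0.0, 0.263]
wrist_force: [0.3, -0.2, -0.3]
opening: 0.0881
```

Run:
```python
from h import *
im=robot.camera("side")[:,:,::-1]
cv2.imwrite("pics/side3.png",cv2.resize(im[150:290,175:345],None,fx=4,fy=4,interpolation=2))
im=robot.camera("top")[:,:,::-1]
cv2.imwrite("pics/top3.png",cv2.resize(im[140:260,180:300],None,fx=5,fy=5,interpolation=2))
p=h2w(0,.014+.079);plan(*p,.096,.26)
```

```text
t 3.42 tcp [ 0.5823 -0.0823  0.0967] rpy [-1.57   0.     0.261] F [-0.5 -0.  -1. ]
shift [0.0012 0.0007 0.0046] turn [-0.   0.1 -0. ]
```

View pics/side3.png

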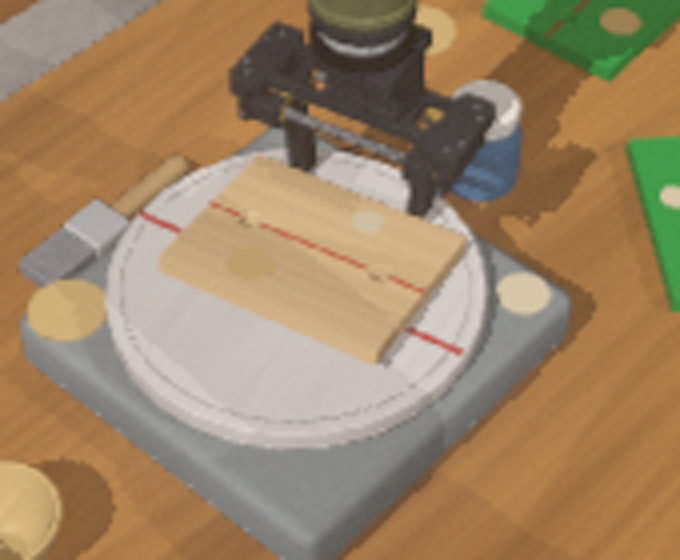

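View pics/top3.png

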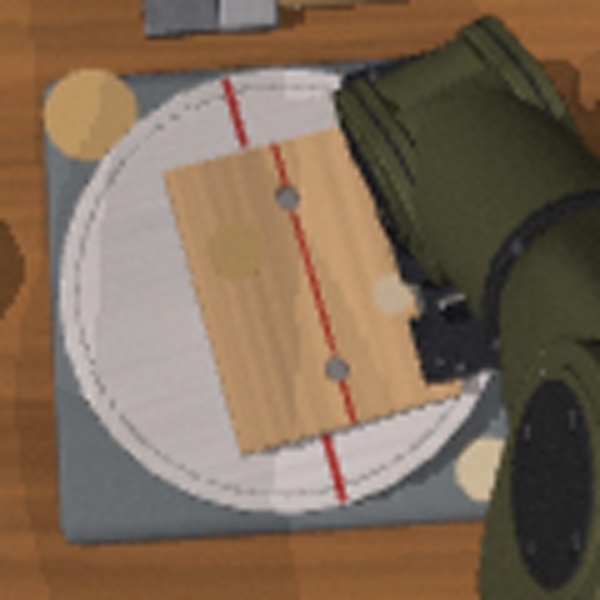

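```bash
cat >> h.py <<'E'
def meas(n,ends,holes,z):
    e=ray(n,ends,.09);c=e.mean(0);x=e[1]-e[0];x/=np.linalg.norm(x);y=np.cross([0,0,1],x)
    w=ray(n,holes,.09+z)-c
    h=np.c_[w@x,w@y]*1e3
    print(n,"len",np.linalg.norm(e[0]-e[1]).round(4),"holes mm",h.round(1).tolist(),"centre",h.mean(0).round(1),"yaw",np.arctan2(*(h[1]-h[0])[::-1]).round(3))
E
python3 - <<'E'
from h import *
o=lambda c:(np.array(c)+.5)/5-.5+np.array([180,140])
so=lambda c:(np.array(c)+.5)/4-.5+np.array([175,150])
meas("top",o([[226,80],[343,500]]),o([[286,197],[336,369]]),.0232)
meas("side",so([[138,212],[463,353]]),so([[249,218],[378,271]]),.0232)
E
```

```text
top len 0.2737 holes mm [[-50.1, 16.4], [60.4, 17.4]] centre [ 5.2 16.9] yaw 0.009
side len 0.278 holes mm [[-50.1, 18.5], [58.5, 20.0]] centre [ 4.2 19.2] yaw 0.014
```

{"fn": "send_rows", "kwargs": {
  "commands": [
    [[0.001,0,0.002,0,0,0],[0.002,0,0.004,0,0,0],[0.003,0,0.006,0,0,0],[0.004,0,0.008,0,0,0],[0.005,0,0.01,0,0,0],[0.005,0,0.01,0,0,0]]
  ]
}}

```text
time: 3.92
tool_pos: [0.5848, -0.0707, 0.0968]
orientation: [-1.57, -0.001, 0.262]
wrist_force: [0.4, 0.3, 0.1]
opening: 0.0877
```

Run:
```python
from h import *
im=robot.camera("side")[:,:,::-1]
cv2.imwrite("pics/side4.png",cv2.resize(im[160:280,180:330],None,fx=5,fy=5,interpolation=2))
im=robot.camera("top")[:,:,::-1]
cv2.imwrite("pics/top4.png",cv2.resize(im[140:260,180:300],None,fx=5,fy=5,interpolation=2))
plan(0,0,0,.26);print(w2h(robot.state()["tool_pos"]))
```

```text
t 4.02 tcp [ 0.5848 -0.0712  0.0968] rpy [-1.57  -0.     0.261] F [-0.1 -0.6 -1.6]
shift [-0.5466  0.0966  0.2197] turn [-0.   0.1  0. ]
[-0.00409134  0.08743787]
```

View pics/side4.png

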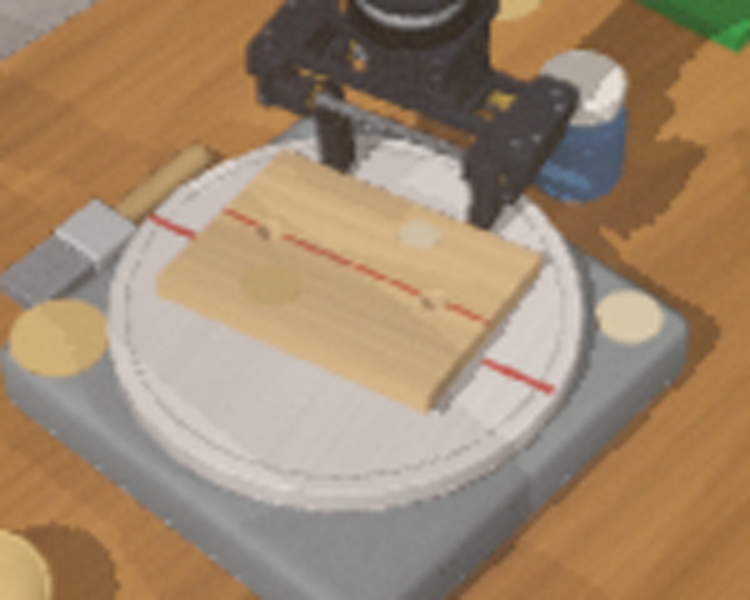

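View pics/top4.png

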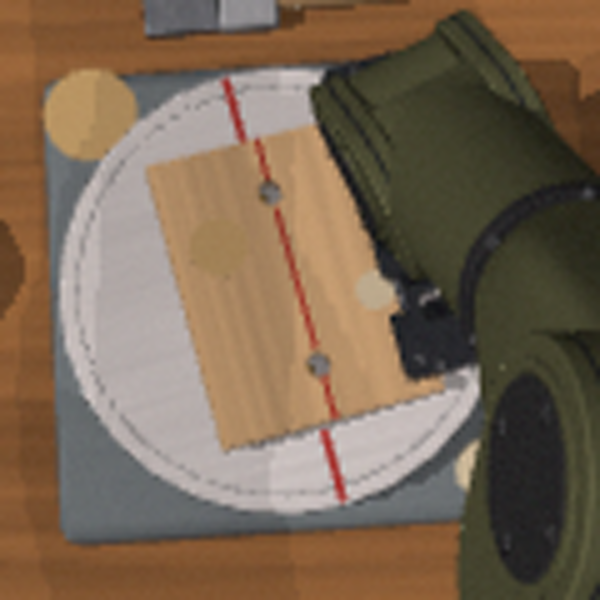

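Run:
```python
from h import *
o=lambda c:(np.array(c)+.5)/5-.5+np.array([180,140])
so=lambda c:(np.array(c)+.5)/5-.5+np.array([180,160])
meas("top",o([[226,80],[343,500]]),o([[270,192],[319,364]]),.0239)
meas("side",so([[152,217],[553,389]]),so([[265,233],[430,300]]),.0239)
```

```text
top len 0.2737 holes mm [[-55.7, 7.8], [54.7, 8.3]] centre [-0.5  8. ] yaw 0.005
side len 0.2736 holes mm [[-57.2, 4.1], [53.2, 6.0]] centre [-2.   5.1] yaw 0.017
```

{"fn": "send_rows", "kwargs": {
  "commands": [
    [[0,0,0.001,0,0.2,0],[-0.0005,0,0.002,0,0.4,0],[-0.0005,0,0.003,0,0.4,0],[-0.0005,0,0.004,0,0.4,0],[-0.0005,0,0.005,0,0.4,0],[-0.0005,0,0.006,0,0.4,0],[-0.0005,0,0.006,0,0.4,0]]
  ]
}}

```text
time: 4.6
tool_pos: [0.5825, -0.0655, 0.0967]
orientation: [-1.57, -0.0, 0.254]
wrist_force: [-0.3, -0.3, -0.6]
opening: 0.088
```

Run:
```python
from h import *
im=robot.camera("side")[:,:,::-1]
cv2.imwrite("pics/side5.png",cv2.resize(im[160:280,180:330],None,fx=5,fy=5,interpolation=2))
im=robot.camera("top")[:,:,::-1]
cv2.imwrite("pics/top5.png",cv2.resize(im[140:260,180:300],None,fx=5,fy=5,interpolation=2))
plan(0,0,0,.26);print(w2h(robot.state()["tool_pos"]))
```

```text
t 4.7 tcp [ 0.5826 -0.0658  0.0967] rpy [-1.571  0.     0.254] F [-0.4 -0.   0.2]
shift [-0.5473  0.0967  0.2101] turn [-0.  -0.3 -0. ]
[-0.00329591  0.08173229]
```

View pics/side5.png

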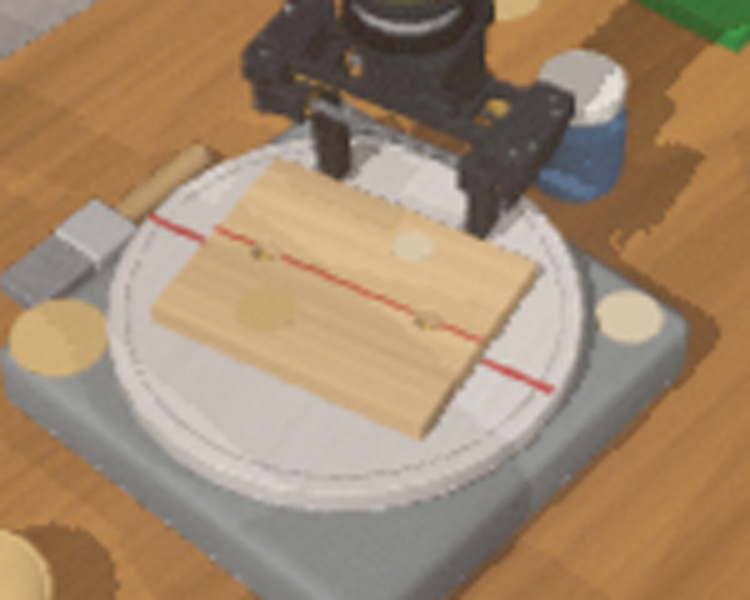

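View pics/top5.png

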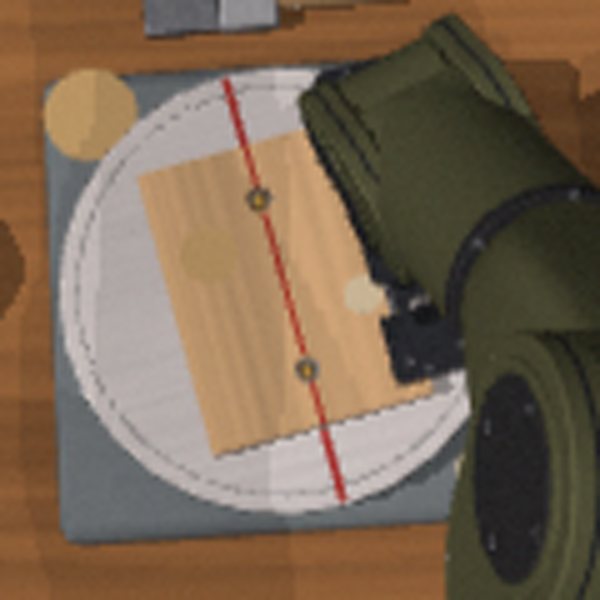

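The brass pins now show inside both holes and the bat looks flat. I'll back off, rise, and check with a clear view.

{"fn": "send_rows", "kwargs": {
  "commands": [
    [[0,0,-0.005,0,0,0],[0,0,-0.012,0,0,0],[0,0,-0.015,0,0,0],[0,-0.03,-0.015,0,0,0],[0,-0.07,-0.015,0,0,0],[0,-0.1,-0.03,0,0,0],[0,-0.11,-0.07,0,0,0],[0,-0.11,-0.11,0,0,0],[0,-0.11,-0.15,0,0,0],[0,-0.11,-0.15,0,0,0]]
  ]
}}

```text
time: 5.53
tool_pos: [0.6201, -0.2244, 0.2063]
orientation: [-1.58, 0.001, 0.239]
wrist_force: [-0.1, -2.1, 0.5]
opening: 0.0883
```

Run:
```python
from h import *
im=robot.camera("side")[:,:,::-1]
cv2.imwrite("pics/side6.png",cv2.resize(im[140:300,150:350],None,fx=4,fy=4-.25,interpolation=2))
cv2.imwrite("pics/side6.png",cv2.resize(im[160:280,180:330],None,fx=5,fy=5,interpolation=2))
im=robot.camera("top")[:,:,::-1]
cv2.imwrite("pics/top6.png",cv2.resize(im[120:270,130:330],None,fx=4,fy=4,interpolation=2))
plan(0,0,0,.26)
```

```text
t 5.63 tcp [ 0.6196 -0.2145  0.2061] rpy [-1.571e+00  1.000e-03  2.480e-01] F [-0.7  0.9 -0.6]
shift [-0.5478  0.2063  0.3604] turn [ 0.  -0.7 -0. ]
```

View pics/side6.png

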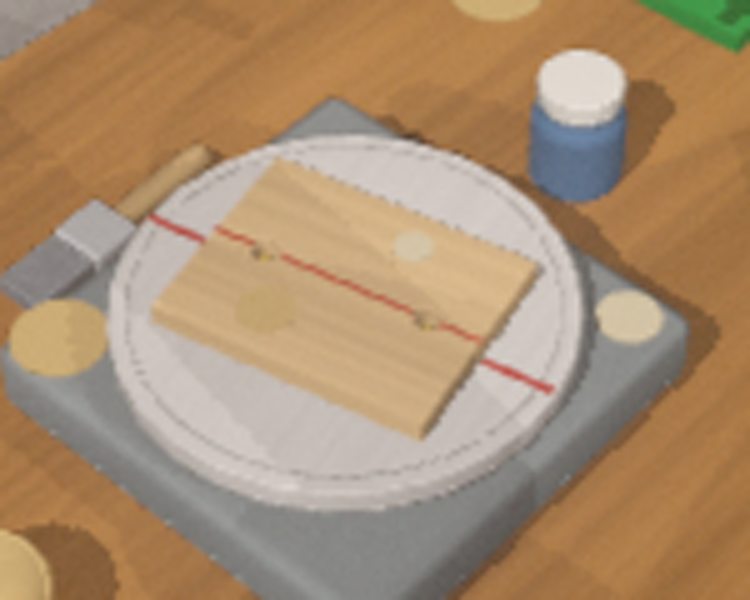

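View pics/top6.png

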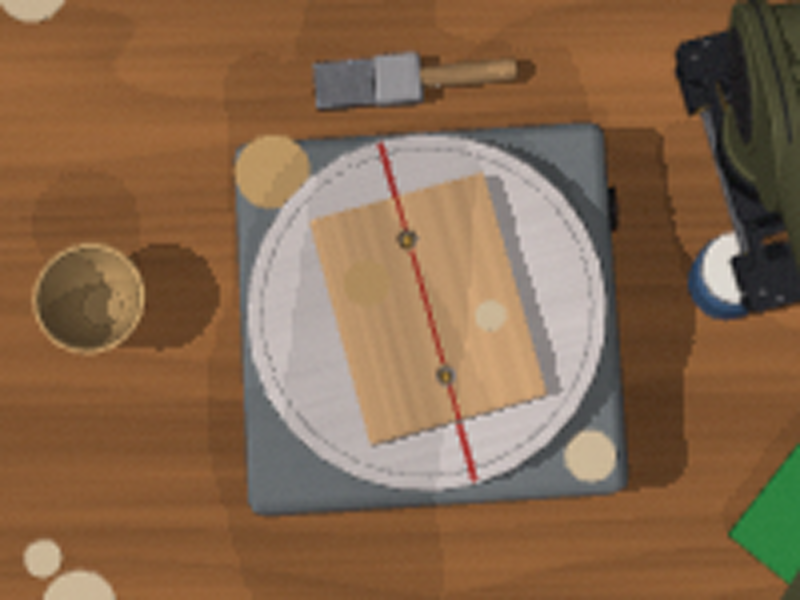

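Run:
```python
from h import *
o=lambda c:(np.array(c)+.5)/4-.5+np.array([130,120])
so=lambda c:(np.array(c)+.5)/5-.5+np.array([180,160])
meas("top",o([[381,144],[475,481]]),o([[406,240],[446,376]]),.015)
meas("side",so([[152,217],[553,389]]),so([[263,251],[426,319]]),.015)
A=o([[486,174],[545,394],[373,444],[312,219]]);B=so([[280,158],[541,264],[421,432],[152,305]])
def M(n):
    p=P[n];f=192/np.tan(np.radians(p["vfov"]/2));K=np.array([[f,0,p["cx"]],[0,f,p["cy"]],[0,0,1]])
    return K@np.c_[p["R"],p["t"]]
X=cv2.triangulatePoints(M("top"),M("side"),A.T,B.T);X=(X[:3]/X[3]).T;print(X.round(4))
d=[np.linalg.norm(ray("top",A,.105)[i]-ray("top",A,.105)[(i+1)%4]) for i in range(4)];print(np.round(d,4))
print(robot.state()["wrist_force"])
```

```text
top len 0.2745 holes mm [[-55.0, -1.2], [55.0, 0.3]] centre [-0.  -0.4] yaw 0.014
side len 0.2736 holes mm [[-55.3, -2.0], [54.5, -1.0]] centre [-0.4 -1.5] yaw 0.009
[[ 0.6612 -0.0337  0.1051]
 [ 0.4872 -0.0775  0.1088]
 [ 0.4536  0.0554  0.1002]
 [ 0.6273  0.101   0.1051]]
[0.1773 0.1361 0.1805 0.1392]
[-0.66303516  0.89077043 -0.5773166 ]
```

```bash
python3 -c "
from rig import robot
print(robot.job_done())"
```

```text
the job is handed in; nothing more can be done
None
```

The bat is seated on both pins and the job is handed in, about 5.6 s into the 48 s allowed. No verdict was reported.

I pushed the bat's lower (+y) edge with both open fingertips. The first push turned it square, the second carried it about 5 mm sideways, and a straight push dropped it over the pins. I then backed the gripper off and raised it clear.

**Holes:** with the gripper clear, the brass pins show inside both holes. Hole offsets from the pins measured at most about 1.2 mm in the top view and 2.0 mm in the side view, against the 4.5 mm limit. The bat's yaw was about 0.01 rad.

**Flatness:** the bat's top-face corners came out on average at about 0.105 m, the seated height. They scattered by up to about 5 mm, and the four did not lie in one plane, so I took that as pixel noise. This check does not resolve the 2.5 mm and 0.03 rad limits, so flatness rests mostly on the pins showing in both holes.

**Bystanders:** the bowl, jar and brush look unmoved in the pictures; I did not measure them.

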